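# Thread the square spindle into the bench drive and park it

### The arm

A 6-joint arm with a two-finger parallel gripper is mounted at the origin on a cart in front of the work surface, level with it; the furniture and walls round the work are solid. World frame = base frame: x ahead of the robot, y to its left, z up, the work surface at z = 0. Lengths are in m, angles in rad, forces in N, time in s.
With the tool pointing down it reaches from about 0.25 to 0.725 m from the base axis. Payload 9.7 kg.
Tool frame: the origin (TCP) lies on the mounting face of the last link; the fingertips stand 173 mm ahead of it and the grasp point (between the pads) lies 155 mm ahead of it; z points along the fingers, x is the direction in which the jaws open and shut, and the axes are right-handed (so a half turn about z gives the same grasp; the last joint's range is limited). The gripper opens to 85 mm and grips with 20 to 120 N. Pads are 22 mm wide; open, the fingers measure 114 mm over their backs; the gripper's body (76 mm by 85 mm) begins 54 mm behind the grasp point. The pads swing forward as they close: fully open they stand 13 mm farther back than shut.
Start: joints at [-1.332, 0.087, 0.176, 1.66, 0, 1.571], TCP at [0.13, -0.534, 0.405] pointing down, gripper open.
Joint ranges: [-3.13, 3.13], [-0.85, 1.81], [-1.15, 1.24], [-2.2, 2.28], [-1.44, 1.52], [-3.14, 3.14]. Speed limits (rad/s): [2.22, 2.22, 2.57, 3.14, 3.14, 3.14].

### API

Orientations are given as a rotation vector (axis times angle).
In Python, from bench import monitor, viewer, ctrl gives the robot as it stands.
- The arm moves only by the tool step_arm, never from a script. Its argument "commands" is a list of rows, each a list of 3 entries, a list of its own where there are three numbers: the finger opening in mm, from 0 to 85.4, then the shift along the tool's x, y, z in mm, then the turn, a rotation vector about the tool's x, y, z in degrees. In form: [[gripper, [x, y, z], [ax, ay, az]], ...]. A call has exactly 5 rows; each row is the pose to reach, as a shift and turn from the pose commanded when the call began, along the tool's axes at that moment; what a row does not reach only later rows make up. A row lasts 1/8 s, in which the tool goes at most 62.5 mm and 10.7 degrees, less where a joint would pass 70% of its speed; a pose out of reach is approached as far as the arm can. A call with a gripper value outside its range is refused whole. The fingers move at their own pace and stop on an object; "force" is the grip in N (left out, the last holds). Time passes only in rows, so rows that repeat a pose let the fingers close, or fill a call up. It gives the time, the measured TCP pose, the force and the opening at its end, in the units of the state.
- monitor.observe(): the state, without advancing time (a new reading comes with each control period).
- viewer.camera(name): name is "scene" or "top"; returns a dict with "pixels" (420x560x3 uint8, blue, green, red), "z_map" (420x560 float32, m along the optical axis (not along the pixel's ray), 0 where there is no reading), "mtx" (3x3 intrinsics, pixels), "xyz" and "rotation" of the camera in the world. Camera axes: x right, y down, z forward; pixel columns grow to the right and rows downward; lengths in m; the calibration is good to about 2 mm. A picture is of the moment at which its call begins.
- ctrl.close_job(): hands the job in, once; it reports no verdict.
The state is a dict: "time": time; "qpos": joint angles; "joint_velocities": joint speeds; "tau": joint torques, N m; "eef_pos": TCP position; "tool_rot": TCP orientation; "contact_force": force on the tool from outside, world axes, zero at the start; "ft_torque": the same for the moment, N m; "finger_gap": finger opening in m.
Only numpy, scipy, OpenCV 4.12 (cv2) and the standard library are available. Lean on these libraries where they do the work, as an engineer would, in place of code of your own. Each camera call takes 0.05 s, during which the arm holds its last target. There are 200 camera calls.

### The job

Take the loose drive spindle out of its wooden block and fit it to the bench drive: lower it upright through the round collar, turn it to and fro under light pressure until its square end finds the square hole of the hub hidden inside, and slide it fully home so that its flange lies flat on the collar. Then turn the spindle, and the drive with it, until the grip bar lies along the yellow line on the housing, and let go. Press only lightly and never ram it against the drive (a few newtons are enough, keep knocks below 50 N), and leave the other things on the bench alone.

Things in the scene. Friction and masses are not known exactly. Their poses are not given: they have to be found in the camera images.
- spindle_grip (a point): Centre of the blue grip bar of the loose spindle (about 0.25 kg; starts upright, hanging in the wooden block). The bar is 44 mm along this point's x, 24 mm along y (grip these faces), 46 mm high; z is the spindle's axis, up. Turned by half a turn the spindle is the same. Below the bar: a steel flange, then the square shaft.
- spindle_flange (a point): Centre of the underside of the spindle's flange (40 mm across, 5 mm thick, steel with a black rubber gasket beneath), 28 mm below the centre of the grip bar; same axes. At the start it rests on the block's top, when home on the collar's rim.
- spindle_tip (a point): Tip of the spindle's square shaft, 98 mm below the centre of the grip bar and 70 mm below the flange's underside; same axes. The shaft is 16 x 16 mm, its faces parallel to those of the grip bar; the last 4 mm are a round nose, tapering from 16 to 11 mm across, which enters the hub's hole at any angle; then the square's corners stop on the hub.
- drive_mouth (a point): Centre of the mouth of the drive's aluminium collar, at its upper rim, 78 mm above the worktop; x along the yellow line, z up. The collar is 44 mm across; its mouth, 32 mm wide, narrows within 4 mm to a round bore of 24 mm, to 38 mm deep, in which the square shaft fits and can turn. With the spindle home the flange's underside is at this point.
- hub_top (a point): Point on the collar's axis, 40 mm below the collar's rim, at the top face of the hidden hub: 20 mm thick, square through hole of 17.8 mm, free space below. This point's axes are the drive's: the hub's own angle is random and not reported. The square fits at each quarter turn, within 3 degrees (up to 6 if well centred). A brake of 0.08 N m holds the hub; it turns with the shaft, either way, no stop in reach.
- drive: Bench drive unit, fixed: white housing 124 mm (x) by 112 mm (y), 66 mm high, collar in the middle of its top, a yellow line across the top along its x axis on both sides of the collar; controls on the -x face are not needed. Origin: centre of the underside.
- block: Fixed wooden storage block, 64 x 64 mm, 78 mm high, with a round hole of 27 mm, 74 mm deep, in the middle of its top, in which the spindle hangs at the start. Origin: centre of the underside.
- oil_case: Bystander: small round amber jar with a black cap, 36 mm across, 50 mm high, loose. Origin: centre of the underside.
- stain_bottle: Bystander: small reagent bottle with a black cap and blue contents, 46 mm across, 89 mm high, loose. Origin: centre of the underside.
Not all that is in view belongs to the job. What is shaped like the drive but pink or purple is not meant.

How it is judged:
By the outcome, as a careful person would: the job done as asked, in the order asked, and still so for the second after the job is handed in, with the robot touching nothing.
It also fails if it takes over 72 s, if anything falls off the work surface, if the arm or the gripper's body presses on something with over 40 N, if the wrist force passes 120 N, or if a joint passes its speed limit or range.

## Working session

There is one attempt and no reset: what is moved stays moved. The work goes in short steps, Python scripts to look and compute and a tool call to move; the robot and the scene stay as the last step left them, time stands still between calls to the robot, and variables do not carry over. Pictures are saved under pics/ and viewed, about 8 in all and at most 12, crops included, and the job is handed in when it is done.

Besides the shell and the picture viewer there is one more tool, called after ">>>" as a command line: name --argument value ..., lists and objects as JSON in quotes. step_arm: Moves the arm, as the interface text tells. Its arguments: {"type":"object","properties":{"commands":{"type":"array","items":{"type":"array"}},"force":{"type":"number"}},"required":["commands"]}

```bash
mkdir -p pics; cat > h.py <<'E'
import numpy as np,cv2
from scipy.spatial.transform import Rotation as R
from bench import monitor,viewer,ctrl
def cam(n):
    c=viewer.camera(n); r=np.array(c['rotation'],float)
    c['R']=r if r.shape==(3,3) else R.from_rotvec(r).as_matrix()
    c['p']=np.array(c['xyz'],float); c['K']=np.array(c['mtx'],float); return c
def cloud(c):
    z=c['z_map']; v,u=np.indices(z.shape)
    d=np.stack([u,v,np.ones_like(u)],-1)@np.linalg.inv(c['K']).T
    return (d*z[...,None])@c['R'].T+c['p']
def ray(c,uv,h):
    d=c['R']@np.linalg.inv(c['K'])@np.array([uv[0],uv[1],1.]); return c['p']+d*(h-c['p'][2])/d[2]
def proj(c,P):
    q=c['K']@(c['R'].T@(np.asarray(P)-c['p'])); return q[:2]/q[2]
E
python3 - <<'E'
from h import *
s=monitor.observe();print(s)
for n in('top','scene'):
    c=cam(n);cv2.imwrite(f'pics/{n}0.png',c['pixels']);print(n,c['p'],c['R'].round(3).tolist(),c['K'].tolist(),np.shape(c['rotation']))
    np.savez(f'{n}0.npz',**{k:c[k] for k in('pixels','z_map','p','R','K')})
E
```

```text
{'time': 0.0, 'qpos': array([-1.33200844e+00,  8.74777506e-02,  1.75143506e-01,  1.65982354e+00,
       -5.70663878e-06,  1.57078144e+00]), 'joint_velocities': array([-0.00062767,  0.00108539, -0.0005705 ,  0.00087406,  0.00089797,
        0.0011299 ]), 'tau': array([-1.56216105e-03, -5.20387781e+01,  4.64800465e+01,  1.62114197e-02,
        2.53583727e-05, -4.87468071e-06]), 'eef_pos': array([ 0.13008846, -0.53439526,  0.40397801]), 'tool_rot': array([-2.46958022e+00,  1.94049444e+00,  1.68663795e-03]), 'contact_force': array([ 0.20042821, -1.04521181,  0.24032604]), 'ft_torque': array([-0.02447869, -0.02766365, -0.00937511]), 'finger_gap': 0.08552603980461494}
top [0.43567008 0.19299651 1.32034827] [[-0.024, -0.995, 0.099], [-0.999, 0.022, -0.023], [0.021, -0.099, -0.995]] [[401.82900180887776, 0.0, 275.7159197920509], [0.0, 401.82900180887776, 207.51189120339063], [0.0, 0.0, 1.0]] (3,)
scene [ 0.15985851 -0.60266852  1.10322615] [[0.901, -0.317, 0.297], [-0.434, -0.68, 0.591], [0.015, -0.661, -0.75]] [[398.8928772773965, 0.0, 278.99675846584825], [0.0, 398.8928772773965, 206.41971432774807], [0.0, 0.0, 1.0]] (3,)
```

View pics/top0.png

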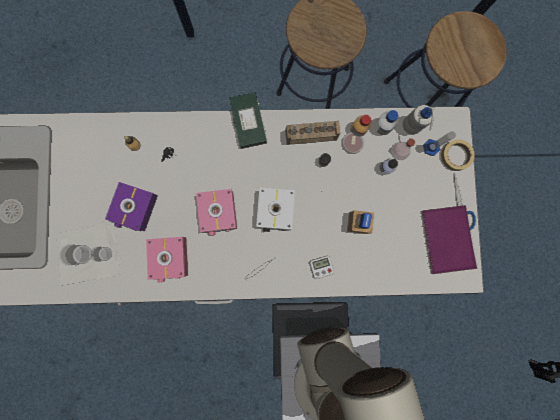

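View pics/scene0.png

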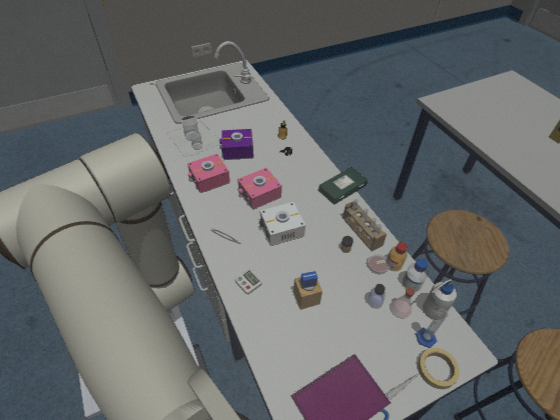

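The top view shows the white drive at about (275,209), and the wooden block with the blue spindle at (362,221). The scene view shows them at (283,222) and (308,285). Next I'll measure both.

```bash
cat > m.py <<'E'
from h import *
def mask(c,kind,box,zlo,zhi):
    P=cloud(c);hsv=cv2.cvtColor(c['pixels'],cv2.COLOR_BGR2HSV);H,S,V=[hsv[...,i].astype(int) for i in range(3)]
    m={'blue':(H>95)&(H<130)&(S>110),'white':(S<40)&(V>150),'yellow':(H>18)&(H<35)&(S>60)&(V>120),'any':V>-1}[kind]
    b=np.zeros_like(m);b[box[1]:box[3],box[0]:box[2]]=1
    return m&b&(P[...,2]>zlo)&(P[...,2]<zhi),P
def rect(c,m,h):
    ys,xs=np.nonzero(m); W=np.array([ray(c,(x,y),h)[:2] for x,y in zip(xs,ys)],np.float32)
    return cv2.minAreaRect(W*1000),len(W),W.mean(0)
if __name__=='__main__':
    for n,bb,bd in(('top',(335,195,390,245),(245,175,305,240)),('scene',(285,260,335,310),(250,195,315,250))):
        d=np.load(n+'0.npz');c={k:d[k] for k in d}
        m,P=mask(c,'blue',bb,.118,.145);print(n,'bar',rect(c,m,.129),P[m].mean(0).round(4),P[m][:,2].max())
        m,P=mask(c,'any',bb,.07,.086);print(' block',rect(c,m,.078))
        m,P=mask(c,'any',bd,.058,.072);print(' house',rect(c,m,.066),np.median(P[m][:,2]))
        m,P=mask(c,'any',bd,.0735,.09);print(' collar',rect(c,m,.078),np.median(P[m][:,2]))
        m,P=mask(c,'yellow',bd,.055,.075);print(' line',rect(c,m,.066))
E
python3 m.py
python3 - <<'E'
from h import *
d=cv2.imread('pics/top0.png');a=cv2.resize(d[175:245,240:310],(480,480),interpolation=2);b=cv2.resize(d[195:245,335:390],None,fx=5.8,fy=9.6*.604,interpolation=2)
s=cv2.imread('pics/scene0.png');e=cv2.resize(s[260:310,285:335],(290,190*290//290));
o=np.zeros((480,800,3),np.uint8);o[:,:480]=a;o[:b.shape[0],480:480+b.shape[1]]=b;o[290:480,480:770]=e;cv2.imwrite('pics/c.png',o)
E
```

```text
top bar (((509.8795166015625, -103.46467590332031), (23.43240737915039, 43.69456100463867), 75.99568176269531), 91, array([ 0.5098532, -0.1026941], dtype=float32)) [ 0.5099 -0.1027  0.129 ] 0.13379974848211562
 block (((510.3104248046875, -104.11577606201172), (64.89469146728516, 64.77265167236328), 81.8298568725586), 267, array([ 0.50942713, -0.099196  ], dtype=float32))
 house (((558.4652099609375, 166.0010986328125), (111.71659088134766, 125.08584594726562), 84.16114044189453), 1242, array([0.55822754, 0.16617262], dtype=float32)) 0.0658223177108338
 collar (((541.9999389648438, 162.3220977783203), (99.79145050048828, 75.35283660888672), 81.56161499023438), 105, array([0.5582892 , 0.16581778], dtype=float32)) 0.07773015158375807
 line (((558.9407348632812, 165.6158447265625), (6.272303104400635, 114.1434555053711), 84.23905944824219), 42, array([0.5584336 , 0.16545157], dtype=float32))
scene bar (((508.46331787109375, -106.42166900634766), (22.67770767211914, 42.15802764892578), 77.08914947509766), 85, array([ 0.5084655 , -0.10721866], dtype=float32)) [ 0.5089 -0.1067  0.1279] 0.13299593724037917
 block (((508.0741271972656, -106.70368194580078), (68.26388549804688, 65.89641571044922), 81.33457946777344), 262, array([ 0.50114864, -0.11605471], dtype=float32))
 house (((558.1243896484375, 202.162109375), (203.0435791015625, 130.1478271484375), 87.43407440185547), 924, array([0.5534489 , 0.16557813], dtype=float32)) 0.06481566848706832
 collar (((557.8217163085938, 163.992431640625), (39.518184661865234, 40.55884552001953), 64.98729705810547), 76, array([0.55771965, 0.16474755], dtype=float32)) 0.07692705898390817
 line (((559.156982421875, 165.78701782226562), (6.418201923370361, 116.00873565673828), 84.16265869140625), 30, array([0.5567116 , 0.16596834], dtype=float32))
```

View pics/c.png

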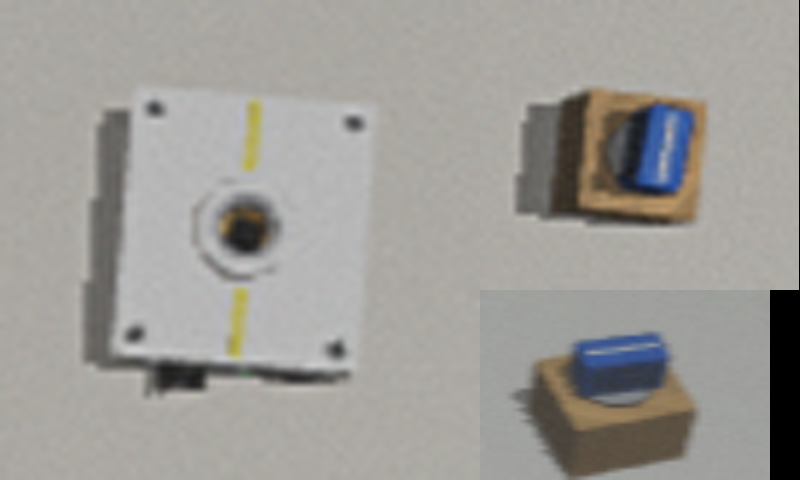

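```bash
cat > go.py <<'E'
from h import *
import sys
# go.py x y z barangle(deg of tool x): shift & turn in tool axes
def go(x,y,z,a):
    s=monitor.observe();M=R.from_rotvec(s['tool_rot']).as_matrix();p=s['eef_pos']
    zt=np.array([0,0,-1.]);best=None
    for k in(0,180):
        t=np.radians(a+k);xt=np.array([np.cos(t),np.sin(t),0]);T=np.stack([xt,np.cross(zt,xt),zt],1)
        r=np.degrees(R.from_matrix(M.T@T).as_rotvec())
        print('shift',(1000*M.T@(np.array([x,y,z])-p)).round(1),'turn',r.round(2))
    print('pos',p.round(4),'toolx ang',np.degrees(np.arctan2(M[1,0],M[0,0])).round(2),'zt',M[:,2].round(4),'q',s['qpos'].round(3),'F',s['contact_force'].round(2),'gap',round(s['finger_gap'],4),'t',s['time'])
go(*map(float,sys.argv[1:]))
E
python3 go.py .509 -.105 .36 76
```

```text
shift [-327.6 -469.7   44.5] turn [-9.0000e-02  2.0000e-02 -1.5232e+02]
shift [-327.6 -469.7   44.5] turn [2.000e-02 7.000e-02 2.768e+01]
pos [ 0.1301 -0.5344  0.4041] toolx ang -76.32 zt [-3.0e-04  1.1e-03 -1.0e+00] q [-1.332  0.087  0.175  1.66   0.     1.571] F [-0.53 -0.85  0.49] gap 0.0855 t 0.1
```

>>> step_arm --commands '[[85,[-33,-47,5],[0,0,-10]],[85,[-66,-94,10],[0,0,-20]],[85,[-99,-141,15],[0,0,-30]],[85,[-132,-188,20],[0,0,-40]],[85,[-165,-235,25],[0,0,-50]]]' --force 40

```text
time: 0.72
eef_pos: [0.3202, -0.3169, 0.3793]
tool_rot: [-3.061, 0.707, 0.0]
contact_force: [0.7, -1.2, -0.2]
finger_gap: 0.0852
```

```bash
python3 go.py .509 -.105 .36 76
```

```text
shift [  76.8 -273.2   19.3] turn [  -0.     -0.   -102.01]
shift [  76.8 -273.2   19.3] turn [-0.    0.   77.99]
pos [ 0.3202 -0.3169  0.3793] toolx ang -26.01 zt [-0.e+00  1.e-04 -1.e+00] q [-0.78  -0.158 -0.111  1.618  0.     1.244] F [ 0.74 -1.23 -0.24] gap 0.0852 t 0.725
```

>>> step_arm --commands '[[85,[15,-55,4],[0,0,-10.4]],[85,[31,-109,8],[0,0,-20.8]],[85,[46,-164,12],[0,0,-31.2]],[85,[62,-219,16],[0,0,-41.6]],[85,[77,-273,19],[0,0,-52]]]'

```text
time: 1.35
eef_pos: [0.5104, -0.1062, 0.3603]
tool_rot: [-3.061, -0.708, 0.0]
contact_force: [0.0, -0.4, 1.3]
finger_gap: 0.0851
```

>>> step_arm --commands '[[85,[0,0,0],[0,0,-10]],[85,[0,0,0],[0,0,-20]],[85,[0,0,0],[0,0,-30]],[85,[0,0,0],[0,0,-40]],[85,[0,0,0],[0,0,-50]]]'

```text
time: 1.98
eef_pos: [0.5094, -0.1079, 0.3603]
tool_rot: [-2.475, -1.934, 0.001]
contact_force: [-0.6, -0.5, -0.4]
finger_gap: 0.085
```

```bash
python3 - <<'E'
from h import *
for n in('top','scene'):
    c=cam(n);cv2.imwrite(f'pics/{n}1.png',c['pixels'])
    if n=='scene': cv2.imwrite('pics/c1.png',cv2.resize(c['pixels'][200:340,220:380],None,fx=4,fy=4,interpolation=2))
E
python3 go.py .509 -.105 .262 76
```

```text
shift [ 2.7 -1.  98.3] turn [-0.04 -0.   -0.2 ]
shift [ 2.7 -1.  98.3] turn [-0.000e+00  6.000e-02  1.798e+02]
pos [ 0.5094 -0.1079  0.3603] toolx ang 75.8 zt [-6.e-04  2.e-04 -1.e+00] q [-0.209  0.005  0.005  1.572  0.     0.039] F [ 0.15 -0.2   0.35] gap 0.0853 t 2.075
```

View pics/c1.png

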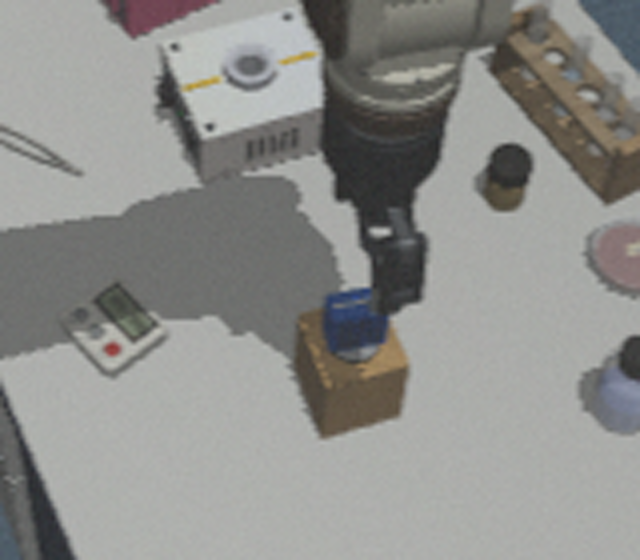

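The open fingers stand clear above the blue bar, at about (360,320) in the crop. I'll go down and grip.

>>> step_arm --commands '[[85,[2.7,-1,40],[0,0,0]],[85,[2.7,-1,75],[0,0,0]],[85,[2.7,-1,92],[0,0,0]],[85,[2.7,-1,98],[0,0,0]],[85,[2.7,-1,98],[0,0,0]]]'

```text
time: 2.7
eef_pos: [0.5094, -0.1051, 0.2634]
tool_rot: [2.481, 1.926, 0.001]
contact_force: [-1.0, 0.0, 0.2]
finger_gap: 0.0851
```

>>> step_arm --commands '[[20,[0,0,0],[0,0,0]],[15,[0,0,0],[0,0,0]],[10,[0,0,0],[0,0,0]],[10,[0,0,0],[0,0,0]],[10,[0,0,0],[0,0,0]]]' --force 40

```text
time: 3.32
eef_pos: [0.5092, -0.1051, 0.2631]
tool_rot: [2.481, 1.927, 0.001]
contact_force: [-0.2, 1.2, 4.6]
finger_gap: 0.0239
```

>>> step_arm --commands '[[10,[0,0,0],[0,0,0]],[10,[0,0,-2],[0,0,0]],[10,[0,0,-6],[0,0,0]],[10,[0,0,-15],[0,0,0]],[10,[0,0,-15],[0,0,0]]]' --force 60

```text
time: 3.95
eef_pos: [0.5094, -0.1051, 0.2787]
tool_rot: [2.48, 1.927, 0.001]
contact_force: [0.2, 0.5, -3.0]
finger_gap: 0.0233
```

>>> step_arm --commands '[[10,[0,0,-25],[0,0,0]],[10,[0,0,-50],[0,0,0]],[10,[0,0,-75],[0,0,0]],[10,[0,0,-90],[0,0,0]],[10,[0,0,-90],[0,0,0]]]'

```text
time: 4.58
eef_pos: [0.5094, -0.1051, 0.3684]
tool_rot: [2.48, 1.927, 0.002]
contact_force: [0.5, 0.3, -3.0]
finger_gap: 0.0237
```

```bash
python3 go.py .5583 .1655 .368 84.2
```

```text
shift [274.3 -19.5   0.4] turn [ 0.08  0.   -8.52]
shift [274.3 -19.5   0.4] turn [ 0.0000e+00 -1.3000e-01  1.7148e+02]
pos [ 0.5094 -0.1051  0.3684] toolx ang 75.68 zt [ 1.4e-03 -3.0e-04 -1.0e+00] q [-0.204  0.004  0.019  1.585  0.     0.046] F [ 0.51  0.32 -2.99] gap 0.0237 t 4.575
```

>>> step_arm --commands '[[10,[55,-4,0],[0,0,-2]],[10,[110,-8,0],[0,0,-4]],[10,[165,-12,0],[0,0,-6]],[10,[220,-16,0],[0,0,-8]],[10,[274,-19.5,0],[0.1,0,-8.5]]]'

```text
time: 5.2
eef_pos: [0.558, 0.1671, 0.3663]
tool_rot: [-2.329, -2.105, 0.004]
contact_force: [0.8, -0.9, -2.2]
finger_gap: 0.0233
```

>>> step_arm --commands '[[10,[0,0,0],[0,0,0]],[10,[0,0,0],[0,0,0]],[10,[0,0,0],[0,0,0]],[10,[0,0,0],[0,0,0]],[10,[0,0,0],[0,0,0]]]'

```text
time: 5.82
eef_pos: [0.558, 0.1646, 0.3679]
tool_rot: [-2.332, -2.104, 0.001]
contact_force: [-0.3, 1.0, -3.0]
finger_gap: 0.0231
```

```bash
python3 go.py .5583 .1655 .368 84.2; python3 - <<'E'
from h import *
for n in('top','scene'):
    c=cam(n);cv2.imwrite(f'pics/{n}2.png',c['pixels']);np.savez(f'{n}2.npz',**{k:c[k] for k in('pixels','z_map','p','R','K')})
    if n=='scene': cv2.imwrite('pics/c2.png',cv2.resize(c['pixels'][140:260,220:360],None,fx=5,fy=5,interpolation=2))
    u=proj(c,[.5583,.1655,.078]);print(n,u,'axis tip',proj(c,[.5583,.1655,.114]),'flange',proj(c,[.5583,.1655,.184]))
E
```

```text
shift [ 1.   0.2 -0.1] turn [-0.08 -0.01 -0.08]
shift [ 1.   0.2 -0.1] turn [-2.0000e-02  1.3000e-01  1.7992e+02]
pos [0.558  0.1646 0.3679] toolx ang 84.12 zt [-1.4e-03  4.0e-04 -1.0e+00] q [2.870e-01 1.540e-01 1.780e-01 1.596e+00 1.000e-03 3.890e-01] F [-0.32  1.03 -2.98] gap 0.0231 t 5.825
top [275.35066706 207.760151  ] axis tip [275.58636102 206.58312727] flange [276.0869284  204.08336151]
scene [281.95157521 215.09850596] axis tip [282.17799666 208.05284388] flange [282.64600448 193.48962592]
```

View pics/c2.png

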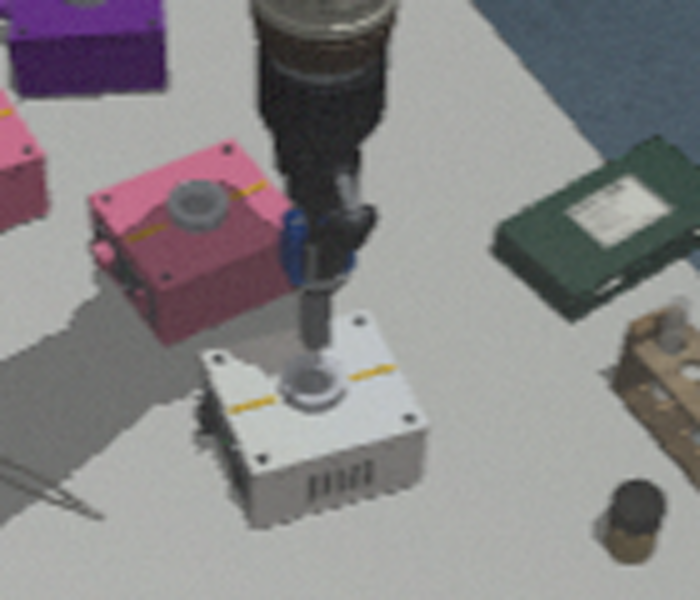

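The spindle hangs upright over the collar, with the shaft at crop (315,330) and the mouth at (313,382), so it is aligned. I'll lower it.

>>> step_arm --commands '[[10,[1,0,15],[-0.1,0,0]],[10,[1,0,28],[-0.1,0,0]],[10,[1,0,34],[-0.1,0,0]],[10,[1,0,39],[-0.1,0,0]],[10,[1,0,44],[-0.1,0,0]]]'

```text
time: 6.55
eef_pos: [0.5581, 0.1663, 0.3236]
tool_rot: [2.331, 2.106, 0.001]
contact_force: [-0.0, 0.9, -2.6]
finger_gap: 0.0234
```

>>> step_arm --commands '[[10,[0,0,5],[0,0,0]],[10,[0,0,10],[0,0,0]],[10,[0,0,15],[0,0,0]],[10,[0,0,20],[0,0,0]],[10,[0,0,22],[0,0,0]]]'

```text
time: 7.18
eef_pos: [0.558, 0.1662, 0.3013]
tool_rot: [-2.331, -2.106, 0.0]
contact_force: [0.5, 0.5, -3.0]
finger_gap: 0.0232
```

>>> step_arm --commands '[[10,[0,0,3],[0,0,0]],[10,[0,0,5],[0,0,0]],[10,[0,0,7],[0,0,0]],[10,[0,0,8.5],[0,0,0]],[10,[0,0,10],[0,0,0]]]'

```text
time: 7.8
eef_pos: [0.5581, 0.1662, 0.2916]
tool_rot: [-2.331, -2.106, -0.0]
contact_force: [-0.2, 0.5, -2.2]
finger_gap: 0.0233
```

>>> step_arm --commands '[[10,[0,0,1],[0,0,0]],[10,[0,0,2],[0,0,0]],[10,[0,0,2.5],[0,0,0]],[10,[0,0,3],[0,0,0]],[10,[0,0,3],[0,0,0]]]'

```text
time: 8.43
eef_pos: [0.5581, 0.1662, 0.289]
tool_rot: [2.331, 2.106, 0.001]
contact_force: [-1.5, 0.3, 0.0]
finger_gap: 0.0234
```

>>> step_arm --commands '[[10,[0,0,0.7],[0,0,0]],[10,[0,0,0.7],[0,0,4]],[10,[0,0,0.7],[0,0,8]],[10,[0,0,0.7],[0,0,12]],[10,[0,0,0.7],[0,0,16]]]'

```text
time: 9.05
eef_pos: [0.558, 0.1663, 0.2878]
tool_rot: [-2.604, -1.758, -0.0]
contact_force: [-0.7, -0.3, -2.2]
finger_gap: 0.0235
```

>>> step_arm --commands '[[10,[0,0,0.5],[0,0,0]],[10,[0,0,1],[0,0,0]],[10,[0,0,1.5],[0,0,0]],[10,[0,0,1.5],[0,0,0]],[10,[0,0,1.5],[0,0,0]]]'

```text
time: 9.68
eef_pos: [0.558, 0.1663, 0.2865]
tool_rot: [-2.601, -1.761, -0.0]
contact_force: [-0.3, 0.1, -2.6]
finger_gap: 0.0235
```

```bash
python3 go.py .558 .1662 .263 84.2
```

```text
shift [-0.1 -0.  23.5] turn [-0.000e+00 -1.000e-02 -1.601e+01]
shift [-0.1 -0.  23.5] turn [-1.0000e-02  0.0000e+00  1.6399e+02]
pos [0.558  0.1663 0.2865] toolx ang 68.19 zt [ 0.e+00  1.e-04 -1.e+00] q [0.29  0.151 0.018 1.438 0.    0.67 ] F [-0.32  0.09 -2.63] gap 0.0235 t 9.675
```

>>> step_arm --commands '[[10,[0,0,1],[0,0,0]],[10,[0,0,2],[0,0,0]],[10,[0,0,3],[0,0,0]],[10,[0,0,4],[0,0,0]],[10,[0,0,4],[0,0,0]]]'

```text
time: 10.3
eef_pos: [0.558, 0.1663, 0.2824]
tool_rot: [-2.602, -1.761, 0.0]
contact_force: [0.4, -0.8, -3.2]
finger_gap: 0.0234
```

>>> step_arm --commands '[[10,[0,0,2],[0,0,0]],[10,[0,0,4],[0,0,0]],[10,[0,0,6],[0,0,0]],[10,[0,0,8],[0,0,0]],[10,[0,0,8],[0,0,0]]]'

```text
time: 10.92
eef_pos: [0.558, 0.1662, 0.2743]
tool_rot: [-2.602, -1.761, 0.0]
contact_force: [-0.5, -0.5, -2.1]
finger_gap: 0.0233
```

>>> step_arm --commands '[[10,[0,0,2.5],[0,0,0]],[10,[0,0,5],[0,0,0]],[10,[0,0,7],[0,0,0]],[10,[0,0,8.5],[0,0,0]],[10,[0,0,8.5],[0,0,0]]]'

```text
time: 11.55
eef_pos: [0.558, 0.1663, 0.2658]
tool_rot: [-2.602, -1.761, 0.0]
contact_force: [-0.0, -0.2, -2.6]
finger_gap: 0.0234
```

>>> step_arm --commands '[[10,[0,0,0.5],[0,0,0]],[10,[0,0,1],[0,0,0]],[10,[0,0,1.5],[0,0,0]],[10,[0,0,2],[0,0,0]],[10,[0,0,2],[0,0,0]]]'

```text
time: 12.18
eef_pos: [0.558, 0.1663, 0.2639]
tool_rot: [-2.602, -1.761, -0.0]
contact_force: [-0.9, -0.1, -3.0]
finger_gap: 0.0233
```

Now touch down on the collar gently.

>>> step_arm --commands '[[10,[0,0,0.3],[0,0,0]],[10,[0,0,0.6],[0,0,0]],[10,[0,0,0.9],[0,0,0]],[10,[0,0,1.2],[0,0,0]],[10,[0,0,1.2],[0,0,0]]]'

```text
time: 12.8
eef_pos: [0.558, 0.1663, 0.2631]
tool_rot: [-2.602, -1.761, -0.001]
contact_force: [-0.7, -0.0, 1.6]
finger_gap: 0.0231
```

>>> step_arm --commands '[[10,[0,0,-0.2],[0,0,-3.2]],[10,[0,0,-0.2],[0,0,-6.4]],[10,[0,0,-0.2],[0,0,-9.6]],[10,[0,0,-0.2],[0,0,-12.8]],[10,[0,0,-0.2],[0,0,-16]]]'

```text
time: 13.42
eef_pos: [0.558, 0.1662, 0.2631]
tool_rot: [2.33, 2.108, -0.0]
contact_force: [-0.3, -1.2, -0.1]
finger_gap: 0.0233
```

```bash
python3 go.py .558 .1662 .263 84.2; python3 -c "
from h import *
s=monitor.observe();print(s['ft_torque'],s['contact_force'])"
```

```text
shift [0.  0.  0.1] turn [-0.    0.01  0.07]
shift [0.  0.  0.1] turn [-1.0000e-02 -0.0000e+00 -1.7993e+02]
pos [0.558  0.1662 0.2631] toolx ang 84.27 zt [-0.e+00 -1.e-04 -1.e+00] q [ 0.289  0.156 -0.022  1.394 -0.     0.389] F [-0.34 -1.18 -0.07] gap 0.0233 t 13.425
[-0.3059644   0.39360134 -0.15614854] [-0.34352722 -1.18328538 -0.07097228]
```

The moment about z (-0.16 N m) opposes the turn, so the drive is turning with the spindle. Now I'll release it and retreat.

>>> step_arm --commands '[[10,[0,0,0],[0,0,0]],[40,[0,0,0],[0,0,0]],[60,[0,0,0],[0,0,0]],[60,[0,0,0],[0,0,0]],[60,[0,0,0],[0,0,0]]]'

```text
time: 14.05
eef_pos: [0.5581, 0.1663, 0.263]
tool_rot: [-2.331, -2.106, -0.0]
contact_force: [0.2, 1.0, 0.4]
finger_gap: 0.06
```

>>> step_arm --commands '[[60,[0,0,-10],[0,0,0]],[60,[0,0,-40],[0,0,0]],[60,[0,0,-80],[0,0,0]],[60,[0,0,-120],[0,0,0]],[60,[0,0,-120],[0,0,0]]]'

```text
time: 14.68
eef_pos: [0.5582, 0.1663, 0.3873]
tool_rot: [2.329, 2.104, 0.009]
contact_force: [0.9, -0.1, 0.3]
finger_gap: 0.06
```

>>> step_arm --commands '[[60,[-60,0,0],[0,0,0]],[60,[-120,0,0],[0,0,0]],[60,[-180,0,0],[0,0,0]],[60,[-240,0,0],[0,0,0]],[60,[-240,0,0],[0,0,0]]]'

```text
time: 15.3
eef_pos: [0.533, -0.0759, 0.3825]
tool_rot: [-2.337, -2.1, 0.001]
contact_force: [-1.1, -0.4, 0.1]
finger_gap: 0.0601
```

```bash
python3 - <<'E'
from m import *
ims=[]
for n,bd in(('top',(245,175,305,240)),('scene',(250,185,315,250))):
    c=cam(n);cv2.imwrite(f'pics/{n}3.png',c['pixels'])
    m,P=mask(c,'blue',bd,.12,.145);print(n,'bar',rect(c,m,.129),P[m][:,2].mean())
    m,P=mask(c,'yellow',bd,.055,.075);print(' line',rect(c,m,.066))
    ims.append(cv2.resize(c['pixels'][175:250,245:320],(400,400),interpolation=2))
cv2.imwrite('pics/c3.png',np.hstack(ims))
E
```

```text
top bar (((558.5571899414062, 166.05743408203125), (20.878265380859375, 41.985260009765625), 88.57769775390625), 85, array([0.5568805 , 0.16590285], dtype=float32)) 0.12866357824397553
 line (((558.948486328125, 165.711181640625), (6.270763874053955, 114.15451049804688), 84.06513977050781), 39, array([0.5582408 , 0.16546693], dtype=float32))
scene bar (((556.608642578125, 162.12376403808594), (25.465587615966797, 41.81292724609375), 85.62545013427734), 65, array([0.55534244, 0.16167353], dtype=float32)) 0.12756207839878891
 line (((559.156982421875, 165.78701782226562), (6.418201923370361, 116.00873565673828), 84.16265869140625), 30, array([0.5567116 , 0.16596834], dtype=float32))
```

View pics/c3.png

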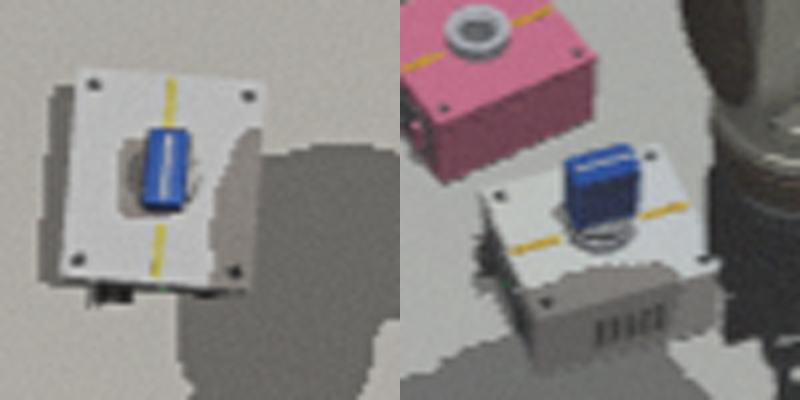

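The spindle is home: the bar's top is at z = 0.129, and in the picture the bar at crop (166,168) lies along the line. The box-fit angles (88.6° and 85.6° against 84.1°) are coarse, so I'll check them with moments.

```bash
python3 - <<'E'
from m import *
def pca(W): 
    w=np.linalg.eigh(np.cov(W.T))[1][:,1]; return np.degrees(np.arctan(w[1]/w[0]))
for n,bd in(('top',(245,175,305,240)),('scene',(250,185,315,250))):
  for i in range(4):
    c=cam(n)
    o=[]
    for k,lo,hi,h in(('any',.122,.145,.129),('blue',.12,.145,.129),('yellow',.055,.075,.066)):
        m,P=mask(c,k,bd,lo,hi);ys,xs=np.nonzero(m)
        W=np.array([ray(c,(x,y),h)[:2] for x,y in zip(xs,ys)]);o+=[pca(W).round(2),len(W)]
    print(n,o)
E
```

```text
top [np.float64(-5.0), 118, np.float64(-3.04), 85, np.float64(-5.91), 40]
top [np.float64(-4.74), 115, np.float64(-3.73), 84, np.float64(-5.91), 40]
top [np.float64(-5.95), 119, np.float64(-3.04), 85, np.float64(-5.93), 39]
top [np.float64(-5.96), 117, np.float64(-3.73), 85, np.float64(-5.91), 40]
scene [np.float64(-6.41), 86, np.float64(-2.92), 64, np.float64(-5.8), 31]
scene [np.float64(-2.56), 83, np.float64(-4.76), 64, np.float64(-19.46), 32]
scene [np.float64(-3.69), 87, np.float64(-2.89), 67, np.float64(-5.83), 30]
scene [np.float64(-9.59), 80, np.float64(-2.06), 62, np.float64(-5.83), 30]
```

```bash
python3 -c "
from h import *
s=monitor.observe();print(s['time'],s['contact_force'].round(1));print(ctrl.close_job())"
```

```text
15.8 [-0.8  0.7 -0. ]
the job is handed in; nothing more can be done
None
```

The spindle is out of its block, fully home in the white drive, turned to the yellow line and released. I handed the job in at 15.8 s with the arm clear and nothing else on the bench touched.

- **Fit:** the square end met the hub at about the expected depth and slid in during the first 16° of turning, so I needed no further to-and-fro. I then lowered it until the flange touched the collar. All the wrist readings (taken at the end of each move) were below about 5 N.
- **Drive turning:** during the turn back to the line the wrist read a moment of about 0.16 N m against it, so I take it the hub was turning with the shaft.
- **Height:** the bar's top measured 0.129 m from above and 0.128 m from the side; 0.129 m is expected when home.
- **Angle:** the tool stood at -5.7° at release and the line measures about -5.9°. Camera estimates of the bar disagreed with each other: -5° to -6° in the depth mask from above, about -3° to -4° in the blue mask, which may be biased by the bar's side face. From the side they ran from -2° to -10°, because few pixels were available. I could confirm the alignment only to within about 1–3° by camera, so I relied on the tool's angle.

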